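Release and close the lens drawer in an optician's workshop

ROBOT

A 6-joint arm with a two-finger parallel gripper is mounted at the origin on the work surface. World frame = base frame: x ahead of the robot, y to its left, z up, the work surface at z = 0. Lengths are in m, angles in rad, forces in N, time in s.
With the tool pointing down it reaches from about 0.35 to 0.85 m from the base axis. Payload 8.1 kg.
Tool frame: the origin (TCP) lies between the finger pads; the fingertips stand 11 mm ahead of it and the grasp point (between the pads) lies 8 mm behind it (robot.tips_ahead is the distance from the TCP to the fingertips, in m); z points along the fingers, y is the line along which they close (so a half turn about z gives the same grasp; the last joint's range is limited). The gripper opens to 93 mm and grips with 3 to 60 N. Pads are 15 mm wide; open, the fingers measure 128 mm over their backs; the gripper's body (75 mm by 188 mm) begins 65 mm behind the grasp point.
Start: joints at [-1.378, 0.13, 1.488, -0, 1.523, -0.085], TCP at [0.165, -0.577, 0.23] pointing down, gripper open.
Joint ranges: [-2.96, 2.96], [-0.89, 2.26], [0.02, 2.5], [-1.34, 4.48], [0, 2.73], [-2.66, 2.66]. Speed limits (rad/s): [2.39, 2.39, 2.79, 3.14, 3.14, 3.14].

INTERFACE

Orientations are given as a rotation vector (axis times angle).
In Python, from plant import robot gives the robot as it stands. The module is installed in compiled form; this text tells all that it offers.
- The arm moves only by the tool move_arm, never from a script. Its argument "deltas" is one flat list of numbers, 7 for each row, row after row: the shift along the tool's x, y, z in m, then the turn, a rotation vector about the tool's x, y, z in rad, then the opening, from 0 (shut) to 1 (fully open). A call has 1 to 12 rows; each row is the pose to reach, as a shift and turn from the pose commanded when the call began, along the tool's axes at that moment; what a row does not reach only later rows make up. A row lasts 1/8 s, in which the tool goes at most 62.5 mm and 10.7 degrees, less where a joint would pass 70% of its speed; a pose out of reach is approached as far as the arm can. A call with a gripper value outside its range is refused whole. The fingers move at their own pace and stop on an object; "squeeze" is the grip in N (left out, the last holds). Time passes only in rows, so rows that repeat a pose let the fingers close. It gives the time, the measured TCP pose, the force, the opening and the grip force at its end, in the units of the state.
- robot.read_state(): the state, without advancing time (a new reading comes with each control period).
- robot.read_camera(name): name is "scene" or "top" or "wrist"; returns (picture, depth): 480x640x3 uint8, red, green, blue; 480x640 float32, m along the optical axis (not along the pixel's ray), 0 where there is no reading.
- robot.camera_model(name): a dict with "K" (3x3 intrinsics, pixels), "k1" (the pictures are not rectified: a ray, as slopes to the right and down, at radius r is drawn at 1 + k1 r^2 times it, then the intrinsics apply), "R" (3x3) and "t" (3): a world point X has camera coordinates R X + t; the wrist camera has in their place "tool_from_camera" (4x4, takes a point from camera to tool coordinates, whose origin is the TCP and whose axes are the flange's). Camera axes: x right, y down, z forward; pixel columns grow to the right and rows downward; lengths in m; the calibration is good to about 2 mm. A picture is of the moment at which its call begins: read the wrist's pose just before it. camera_model takes no time and is no camera call.
- robot.close_job(): hands the job in; it is judged then, once.
Trained networks look in the newest picture that a camera, given by its name, has taken for a name from the list of things; names that differ only in an ending like _2 or _b are one class to them, and where a whole thing is asked for, a point or a joint stands for the part that bears it (a point fixed in the world has none). Each returns a list of dicts, best first, with "confidence" (0 to 1); they miss things now and then, are a little off and sometimes report something else, mostly with a low value. They report only what shows in the picture. A call takes as long as a camera call.
- robot.recognise(camera, label): "uv" ([column, row] in pixels, amid what is visible of it).
The state is a dict: "t": time; "q": joint angles; "dq": joint speeds; "joint_torque": joint torques, N m; "tool_pos": TCP position; "orientation": TCP orientation; "force": force on the tool from outside, world axes, zero at the start; "wrist_torque": the same for the moment, N m; "opening": finger opening in m; "gripper_force": force on a finger pad.
Only numpy, scipy, OpenCV 4.12 (cv2) and the standard library are available. Lean on these libraries where they do the work, as an engineer would, in place of code of your own. Each camera call takes 0.05 s, during which the arm holds its last target. There are 200 camera calls.

TASK

Two drawers stand locked at full extension. Press down the release lever on the slide of the drawer that holds the four round lenses, then push that drawer fully home. Leave the drawer with the spectacle frames out.

Things in the scene. Friction and masses are not known exactly. Their poses are not given: they have to be found in the camera images.
- lens_lever_pad (a point): Centre of the top of the release lever's ribbed steel pad (42 x 20 mm, long way along the travel), 58.5 mm up, over the right-hand (-y) slide of the lens drawer, 77 mm behind its front face, 72 mm right of its middle. Pressed straight down with 5-8 N it sinks 13 mm to its stop; the catch frees after 8 mm and the lever stays down. It rides with the drawer. Tray wall beside it: 40 mm high.
- lens_front (a point): Centre of the outer face of the lens drawer's flat white front panel (204 mm wide, 5 to 87 mm above the table, this point 46 mm up, no protruding handle). x axis: into the cabinet, the way the drawer goes in; z up. It starts out towards the robot. The cabinet behind is 92 mm high, with a small bottle on top 100 mm or more behind its front edge.
- lens_tray (a joint): How far the drawer with four round lenses has gone in, m: 0 fully extended, 0.150 fully home (panel against cabinet). Locked with 2 mm of play until its lever is pressed; then slides with about 2 N of friction and stays where it is left.
- frame_tray (a joint): The same for the alike drawer beside it that holds two pairs of spectacles: 0 fully extended, where it is to stay; 0.150 home. It has its own release lever.

How it is judged:
On the way:
1. the lens drawer's release lever is pressed down while the drawer is still out (height (world z) of lens_lever_pad below 0.0515 m and value of joint lens_tray below 0.02 m), for 0.05 s.
At the end, for the whole second after the job is handed in: The lens drawer is home to within 10 mm and at rest; the spectacle-frame drawer is still out to within 15 mm (value of joint lens_tray above 0.14 m and velocity of joint lens_tray below 0.01 m/s and value of joint frame_tray below 0.015 m); the robot touches nothing.
It fails at once if the spectacle-frame drawer is pushed in by 15 mm or more (value of joint frame_tray above 0.015 m).
It also fails if it takes over 40 s, if anything falls off the work surface, if the arm or the gripper's body presses on something with over 40 N, if the wrist force passes 120 N, or if a joint passes its speed limit or range.

## Working session

There is one attempt and no reset: what is moved stays moved. The work goes in short steps, Python scripts to look and compute and a tool call to move; the robot and the scene stay as the last step left them, time stands still between calls to the robot, and variables do not carry over. Pictures are saved under pics/ and viewed, at most 10 in all, crops included, and the job is handed in when it is done.

Besides the shell and the picture viewer there is one more tool, called after ">>>" as name(argument=value, ...) on one line, values as JSON. move_arm: Moves the arm, as the interface text tells. Its arguments: {"type":"object","properties":{"deltas":{"type":"array","items":{"type":"number"}},"squeeze":{"type":"number"}},"required":["deltas"]}

```bash
mkdir -p pics; cat > h.py <<'E'
import numpy as np,cv2
from scipy.spatial.transform import Rotation as Ro
from plant import robot
def world(cam,uv,d,st=None):
    m=robot.camera_model(cam);K=np.array(m["K"])
    x=(uv[0]-K[0,2])/K[0,0];y=(uv[1]-K[1,2])/K[1,1]
    X,Y=x,y
    for _ in range(10):
        s=1+m["k1"]*(X*X+Y*Y);X,Y=x/s,y/s
    p=np.array([X,Y,1])*d
    if cam=="wrist":
        T=np.array(m["tool_from_camera"]);p=T[:3,:3]@p+T[:3,3]
        return Ro.from_rotvec(st["orientation"]).apply(p)+st["tool_pos"]
    return np.array(m["R"]).T@(p-np.array(m["t"]))
def dep(d,uv,r=2):
    u,v=int(round(uv[0])),int(round(uv[1]));w=d[max(v-r,0):v+r+1,max(u-r,0):u+r+1];w=w[w>0]
    return np.median(w) if w.size else 0
E
python3 - <<'E'
from h import *
print(robot.read_state())
for c in ["scene","top"]:
    im,d=robot.read_camera(c);cv2.imwrite(f"pics/{c}0.png",im[...,::-1])
    for l in ["lens_lever_pad","lens_front","lens_tray","frame_tray"]:
        for r in robot.recognise(c,l)[:3]:
            z=dep(d,r["uv"]);print(c,l,r,z,world(c,r["uv"],z).round(3))
E
```

```text
{'t': 0.0, 'q': array([-1.37840810e+00,  1.31172587e-01,  1.48923802e+00,  1.82301087e-06,
        1.52303744e+00, -8.53768742e-02]), 'dq': array([ 0.00036994,  0.0007635 , -0.00066332,  0.00065327,  0.00026547,
        0.00103277]), 'joint_torque': array([-1.16634859e-03, -5.59848368e+01, -4.91759169e+01,  7.68792350e-02,
        3.58398969e-02, -1.59872088e-04]), 'tool_pos': array([ 0.16445453, -0.57645221,  0.22860329]), 'orientation': array([-3.10950825e+00, -4.34654491e-01,  1.52918837e-04]), 'force': array([-2.50171900e-04, -5.55975498e-01,  6.81826325e-01]), 'wrist_torque': array([-0.0584501 ,  0.04932652, -0.02892228]), 'gripper_force': 0.0, 'opening': 0.09303790905330717}
scene lens_lever_pad {'uv': [237.6, 179.3], 'confidence': 0.83} 0.8525786 [ 0.533 -0.246  0.059]
scene lens_front {'uv': [290.5, 198.6], 'confidence': 0.97} 0.8698749 [ 0.47  -0.183  0.025]
scene lens_tray {'uv': [289.3, 193.8], 'confidence': 0.76} 0.88595694 [ 0.46  -0.199  0.024]
scene frame_tray {'uv': [437.1, 314.0], 'confidence': 0.81} 0.64279526 [0.51  0.157 0.023]
top lens_lever_pad {'uv': [453.4, 232.2], 'confidence': 0.55} 0.83682805 [ 0.549 -0.253  0.059]
top lens_front {'uv': [405.4, 250.0], 'confidence': 0.98} 0.86786467 [ 0.525 -0.182  0.023]
top lens_tray {'uv': [406.1, 250.6], 'confidence': 0.68} 0.8683302 [ 0.524 -0.183  0.022]
top frame_tray {'uv': [194.8, 217.5], 'confidence': 0.83} 0.87592053 [0.572 0.166 0.022]
```

View pics/top0.png

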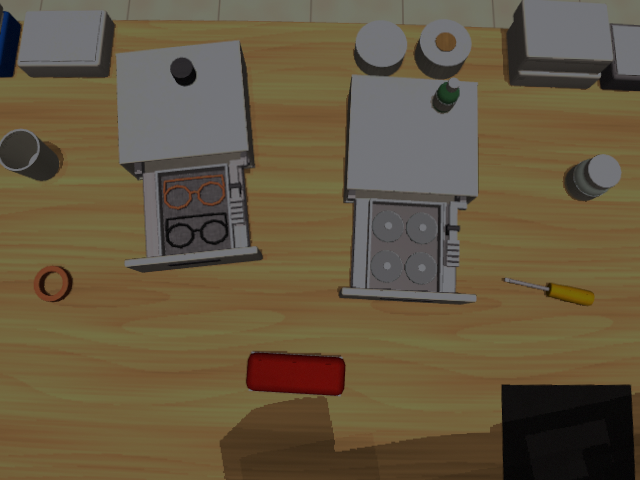

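View pics/scene0.png

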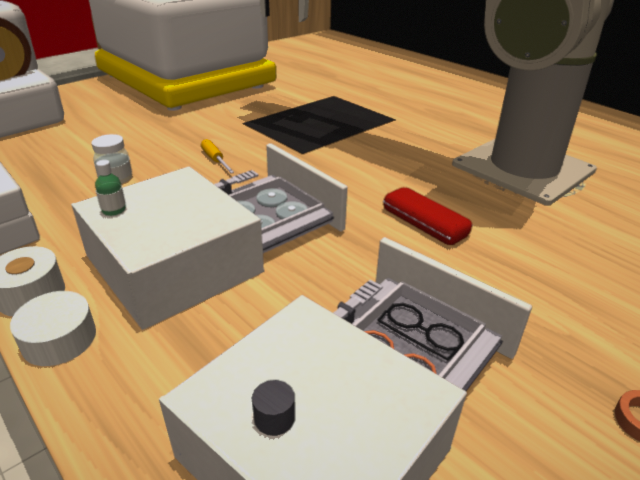

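Top view: the lens drawer is on the right, with its panel running from (343,293) to (474,298) and its ribbed pad near (453,253). The frame drawer is on the left. The network's lever point (453,232) sits on the catch end, so I'll work out the pad position from the panel geometry instead.

```bash
python3 - <<'E'
from h import *
im,d=robot.read_camera("top")
def pts(u0,u1,v0,v1,lo,hi):
    P=[]
    for v in range(v0,v1):
        for u in range(u0,u1):
            if d[v,u]>0:
                p=world("top",(u,v),d[v,u])
                if lo<p[2]<hi:P.append(p)
    return np.array(P)
P=pts(335,482,284,306,.08,.095)
(c,s,a)=cv2.minAreaRect(P[:,:2].astype(np.float32)); print("panel top",len(P),c,s,a,P.mean(0))
vx,vy,_,_=cv2.fitLine(P[:,:2].astype(np.float32),cv2.DIST_HUBER,0,.01,.01).ravel()
print("dir",vx,vy)
C=pts(340,490,70,205,.085,.1); print("cab",cv2.minAreaRect(C[:,:2].astype(np.float32)))
L=pts(444,464,236,272,.053,.066);print("pad",len(L),L.mean(0),L.min(0),L.max(0),cv2.minAreaRect(L[:,:2].astype(np.float32)))
Fp=pts(115,265,240,275,.08,.095);print("frame panel",Fp.min(0),Fp.max(0))
for u,v in[(453,242),(453,253),(453,264)]:print(world("top",(u,v),dep(d,(u,v),1)))
ax=np.array([-vy,vx]); ax*=np.sign(ax[0]); print("in axis",ax,"yaw",np.arctan2(ax[1],ax[0]))
st=robot.read_state();print(Ro.from_rotvec(st["orientation"]).as_matrix().round(3))
E
```

```text
Traceback (most recent call last):
  File "h.py", line 5, in world
    m=robot.camera_model(cam);K=np.array(m["K"])
ValueError: time passes only in moves, steps and waits
```

```bash
sed -i 's/^def world/import functools\ncm=functools.lru_cache(robot.camera_model)\ndef world/; s/m=robot.camera_model(cam)/m=cm(cam)/' h.py; python3 - <<'E'
from h import *
im,d=robot.read_camera("top")
def pts(u0,u1,v0,v1,lo,hi):
    P=[]
    for v in range(v0,v1):
        for u in range(u0,u1):
            if d[v,u]>0:
                p=world("top",(u,v),d[v,u])
                if lo<p[2]<hi:P.append(p)
    return np.array(P)
P=pts(335,482,284,306,.08,.095)
(c,s,a)=cv2.minAreaRect(P[:,:2].astype(np.float32)); print("panel top",len(P),c,s,a,P.mean(0))
vx,vy,_,_=cv2.fitLine(P[:,:2].astype(np.float32),cv2.DIST_HUBER,0,.01,.01).ravel()
print("dir",vx,vy)
C=pts(340,490,70,205,.085,.1); print("cab",cv2.minAreaRect(C[:,:2].astype(np.float32)))
L=pts(444,464,236,272,.053,.066);print("pad",len(L),L.mean(0),L.min(0),L.max(0),cv2.minAreaRect(L[:,:2].astype(np.float32)))
Fp=pts(115,265,240,275,.08,.095);print("frame panel",Fp.min(0),Fp.max(0))
for u,v in[(453,242),(453,253),(453,264)]:print(world("top",(u,v),dep(d,(u,v),1)))
ax=np.array([-vy,vx]); ax*=np.sign(ax[0]); print("in axis",ax,"yaw",np.arctan2(ax[1],ax[0]))
st=robot.read_state();print(Ro.from_rotvec(st["orientation"]).as_matrix().round(3))
E
```

```text
panel top 1107 (0.44853174686431885, -0.17604221403598785) (0.20380353927612305, 0.012288747355341911) 87.71159362792969 [ 0.44832765 -0.17533992  0.08658626]
dir 0.039439656 0.999222
cab ((0.6995050311088562, -0.18518905341625214), (0.2043592482805252, 0.19266922771930695), 87.75849914550781)
pad 349 [ 0.51904682 -0.25060447  0.0586546 ] [ 0.4956252  -0.25988532  0.05473744] [ 0.54375301 -0.24090312  0.06357923] ((0.5198399424552917, -0.2506871521472931), (0.018559901043772697, 0.04811859130859375), 88.66801452636719)
frame panel [0.48073541 0.05326971 0.08010784] [0.51713217 0.25520212 0.09107814]
[ 0.53353722 -0.25161029  0.05883511]
[ 0.51610879 -0.25133463  0.05820373]
[ 0.4986478  -0.25080422  0.05859929]
in axis [ 0.999222   -0.03943966] yaw -0.039449885
[[ 0.962  0.274  0.   ]
 [ 0.274 -0.962  0.   ]
 [ 0.    -0.    -1.   ]]
```

>>> move_arm(deltas=[0.428,-0.2165,0.03,0,0,-1.253,0,0.428,-0.2165,0.03,0,0,-1.253,0,0.428,-0.2165,0.03,0,0,-1.253,0,0.428,-0.2165,0.03,0,0,-1.253,0,0.428,-0.2165,0.03,0,0,-1.253,0,0.428,-0.2165,0.03,0,0,-1.253,0,0.428,-0.2165,0.03,0,0,-1.253,0,0.428,-0.2165,0.03,0,0,-1.253,0,0.428,-0.2165,0.03,0,0,-1.253,0,0.428,-0.2165,0.03,0,0,-1.253,0,0.428,-0.2165,0.03,0,0,-1.253,0,0.428,-0.2165,0.03,0,0,-1.253,0])

```text
t: 2.1
tool_pos: [0.5162, -0.2524, 0.1999]
orientation: [2.267, 2.174, -0.0]
force: [-0.5, 0.4, 0.4]
opening: 0.0009
gripper_force: 0.0
```

```bash
python3 - <<'E'
from h import *
st=robot.read_state();print(st["t"],st["q"].round(3),st["tool_pos"],st["opening"],st["force"]);print(Ro.from_rotvec(st["orientation"]).as_matrix().round(3))
im,d=robot.read_camera("wrist");cv2.imwrite("pics/w1.png",im[...,::-1])
for r in robot.recognise("wrist","lens_lever_pad")[:3]:
    z=dep(d,r["uv"]);print(r,world("wrist",r["uv"],z,st))
P=np.array([[*world("wrist",(u,v),d[v,u],st),u,v] for v in range(0,480,3) for u in range(0,640,3) if d[v,u]>0])
L=P[(abs(P[:,2]-.0585)<.004)&(abs(P[:,0]-.517)<.04)&(abs(P[:,1]+.251)<.02)]
print(len(L),L.mean(0),L.min(0),L.max(0))
E
```

```text
2.1 [-0.544  0.077  1.6   -0.     1.464 -0.502] [ 0.51619042 -0.25243553  0.19985816] 0.0009053760089859128 [-0.52006219  0.41085356  0.3644523 ]
[[ 0.042  0.999  0.   ]
 [ 0.999 -0.042 -0.   ]
 [-0.     0.    -1.   ]]
{'uv': [341.8, 224.0], 'confidence': 0.87} [ 0.54516832 -0.24904584  0.05773615]
147 [ 5.25795464e-01 -2.49077736e-01  5.79282882e-02  3.20306122e+02
  2.24897959e+02] [ 4.96669408e-01 -2.58839371e-01  5.62052706e-02  2.88000000e+02
  2.16000000e+02] [ 5.55897872e-01 -2.39501208e-01  6.13273805e-02  3.54000000e+02
  2.34000000e+02]
```

View pics/w1.png

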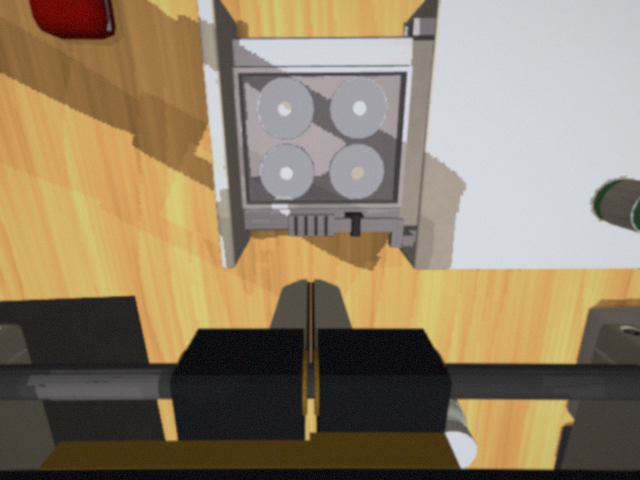

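The wrist view shows the ribbed pad at u 288-333, v 224, with the fingers already aligned along the travel. I'll shift 2 mm in +y and press down.

>>> move_arm(deltas=[0.002,0,0.05,0,0,0,0,0.002,0,0.1,0,0,0,0,0.002,0,0.125,0,0,0,0,0.002,0,0.13,0,0,0,0,0.002,0,0.134,0,0,0,0,0.002,0,0.137,0,0,0,0,0.002,0,0.14,0,0,0,0,0.002,0,0.1425,0,0,0,0,0.002,0,0.1425,0,0,0,0])

```text
t: 3.32
tool_pos: [0.5184, -0.2496, 0.0596]
orientation: [2.263, 2.175, 0.003]
force: [-0.3, 3.3, 4.6]
opening: 0.0003
gripper_force: 2.0
```

>>> move_arm(deltas=[0,0,0.001,0,0,0,0,0,0,0.002,0,0,0,0,0,0,0.003,0,0,0,0,0,0,0.003,0,0,0,0])

```text
t: 3.82
tool_pos: [0.5189, -0.2499, 0.057]
orientation: [2.263, 2.174, 0.003]
force: [0.7, 3.9, 8.1]
opening: 0.0003
gripper_force: 3.9
```

>>> move_arm(deltas=[0,0,-0.05,0,0,0,0,0,0,-0.1,0,0,0,0,0,0,-0.14,0,0,0,0,0,0,-0.14,0,0,0,0])

```text
t: 4.32
tool_pos: [0.5195, -0.2513, 0.2004]
orientation: [2.259, 2.17, 0.004]
force: [-0.2, 0.3, 0.6]
opening: 0.0007
gripper_force: 0.0
```

```bash
python3 - <<'E'
from h import *
st=robot.read_state();print(st["t"],st["tool_pos"],st["force"]);print(Ro.from_rotvec(st["orientation"]).as_matrix().round(3))
im,d=robot.read_camera("wrist")
P=np.array([[*world("wrist",(u,v),d[v,u],st),u,v] for v in range(0,480,2) for u in range(0,640,2) if d[v,u]>0])
L=P[(abs(P[:,2]-.05)<.014)&(abs(P[:,0]-.5165)<.016)&(abs(P[:,1]+.249)<.006)]
print("pad",len(L),np.median(L,0))
F=P[(abs(P[:,2]-.087)<.005)&(abs(P[:,0]-.447)<.015)]
print("panel",len(F),np.median(F,0),F.min(0),F.max(0))
E
```

```text
4.325 [ 0.51953761 -0.25130077  0.20036871] [-0.19083539  0.2555812   0.61437206]
[[ 0.04   0.999  0.009]
 [ 0.999 -0.04  -0.005]
 [-0.005  0.009 -1.   ]]
pad 105 [ 5.19069391e-01 -2.48830930e-01  4.33672136e-02  3.08000000e+02
  2.22000000e+02]
panel 1091 [ 4.52203353e-01 -1.61309412e-01  8.58519611e-02  2.14000000e+02
  1.26000000e+02] [ 4.42304350e-01 -2.76289046e-01  8.21237959e-02  1.94000000e+02
  0.00000000e+00] [ 4.60041105e-01 -8.08665961e-02  8.86099748e-02  2.32000000e+02
  2.68000000e+02]
```

Pad now reads about 44 mm high, so it is down, and the panel hasn't moved. Next I'll go in front of the panel centre and down.

>>> move_arm(deltas=[0.03,-0.05,0,0,0,0,0,0.06,-0.1,0,0,0,0,0,0.072,-0.1275,0,0,0,0,0,0.072,-0.1275,0,0,0,0,0,0.072,-0.1275,0.05,0,0,0,0,0.072,-0.1275,0.1,0,0,0,0,0.072,-0.1275,0.149,0,0,0,0,0.072,-0.1275,0.149,0,0,0,0])

```text
t: 5.38
tool_pos: [0.3891, -0.1706, 0.0409]
orientation: [-2.259, -2.17, 0.004]
force: [-0.6, -0.2, 0.4]
opening: 0.0006
gripper_force: 0.0
```

>>> move_arm(deltas=[0,0.02,-0.008,0,0,0,0,0,0.03,-0.008,0,0,0,0,0,0.036,-0.008,0,0,0,0,0,0.042,-0.008,0,0,0,0,0,0.05,-0.008,0,0,0,0,0,0.06,-0.008,0,0,0,0,0,0.07,-0.008,0,0,0,0])

```text
t: 6.25
tool_pos: [0.4629, -0.1751, 0.0531]
orientation: [-2.265, -2.176, -0.0]
force: [-2.0, 0.6, 2.6]
opening: 0.0005
gripper_force: 1.3
```

>>> move_arm(deltas=[0,0.01,0,0,0,0,0,0,0.02,0,0,0,0,0,0,0.03,0,0,0,0,0,0,0.04,0,0,0,0,0,0,0.05,0,0,0,0,0,0,0.06,0,0,0,0,0,0,0.07,0,0,0,0,0,0,0.08,0,0,0,0,0,0,0.088,0,0,0,0,0,0,0.095,0,0,0,0,0,0,0.1,0,0,0,0,0,0,0.1,0,0,0,0])

```text
$.deltas: bad value
```

>>> move_arm(deltas=[0,0.01,0,0,0,0,0,0,0.02,0,0,0,0,0,0,0.03,0,0,0,0,0,0,0.04,0,0,0,0,0,0,0.05,0,0,0,0,0,0,0.06,0,0,0,0,0,0,0.07,0,0,0,0,0,0,0.08,0,0,0,0,0,0,0.088,0,0,0,0,0,0,0.095,0,0,0,0,0,0,0.1,0,0,0,0,0,0,0.1,0,0,0,0,0])

```text
t: 7.75
tool_pos: [0.5629, -0.1795, 0.0534]
orientation: [2.265, 2.176, 0.001]
force: [-0.1, -0.4, 0.2]
opening: 0.0006
gripper_force: 0.0
```

>>> move_arm(deltas=[0,0.003,0,0,0,0,0,0,0.006,0,0,0,0,0,0,0.009,0,0,0,0,0,0,0.012,0,0,0,0,0,0,0.012,0,0,0,0,0])

```text
t: 8.38
tool_pos: [0.5746, -0.1796, 0.0532]
orientation: [2.265, 2.176, 0.001]
force: [-0.2, 0.6, -0.1]
opening: 0.0006
gripper_force: 0.0
```

```bash
python3 - <<'E'
from h import *
im,d=robot.read_camera("scene");cv2.imwrite("pics/s2.png",im[...,::-1])
im,d=robot.read_camera("top");cv2.imwrite("pics/t2.png",im[...,::-1])
E
```

```text
(no output)
```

View pics/s2.png

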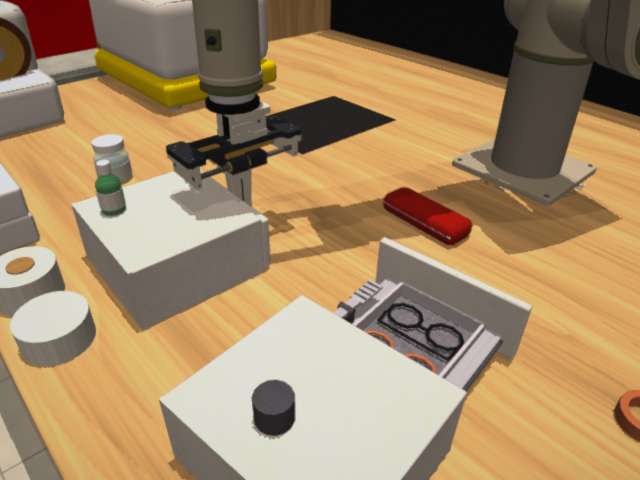

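The scene shows the lens drawer's panel close to the cabinet (edge near (265,235)) and the frame drawer still out. I'll push gently until it touches the stop.

>>> move_arm(deltas=[0,0.002,0,0,0,0,0,0,0.004,0,0,0,0,0,0,0.006,0,0,0,0,0,0,0.006,0,0,0,0,0])

```text
t: 8.98
tool_pos: [0.5757, -0.1795, 0.0529]
orientation: [-2.26, -2.171, 0.009]
force: [-27.9, 3.2, 20.3]
opening: 0.0006
gripper_force: 14.6
```

Contact at the stop (28 N). Now I'll back off, rise and verify.

>>> move_arm(deltas=[0,-0.03,0,0,0,0,0,0,-0.08,0,0,0,0,0,0,-0.12,-0.03,0,0,0,0,0,-0.12,-0.08,0,0,0,0,0,-0.12,-0.15,0,0,0,0,0,-0.12,-0.15,0,0,0,0])

```text
t: 9.72
tool_pos: [0.4632, -0.1765, 0.2093]
orientation: [2.259, 2.17, 0.006]
force: [-0.4, -0.3, -0.2]
opening: 0.0003
gripper_force: 0.0
```

```bash
python3 - <<'E'
from h import *
st=robot.read_state();print(st["t"],st["tool_pos"],st["force"])
im,d=robot.read_camera("top");cv2.imwrite("pics/t3.png",im[...,::-1])
P=np.array([world("top",(u,v),d[v,u]) for v in range(60,300) for u in range(335,482) if d[v,u]>0])
C=P[(P[:,2]>.08)&(P[:,2]<.1)];print(cv2.minAreaRect(C[:,:2].astype(np.float32)))
Q=np.array([world("top",(u,v),d[v,u]) for v in range(240,275) for u in range(115,265) if d[v,u]>0])
Q=Q[(Q[:,2]>.08)&(Q[:,2]<.095)];print(Q.min(0),Q.max(0))
E
```

```text
9.725 [ 0.46317947 -0.17649762  0.20930092] [-0.40000043 -0.27568927 -0.16817032]
((0.6939714550971985, -0.18493229150772095), (0.20416145026683807, 0.20430579781532288), 87.84483337402344)
[0.48161192 0.05325383 0.08014924] [0.51687401 0.25506872 0.09101188]
```

View pics/t3.png

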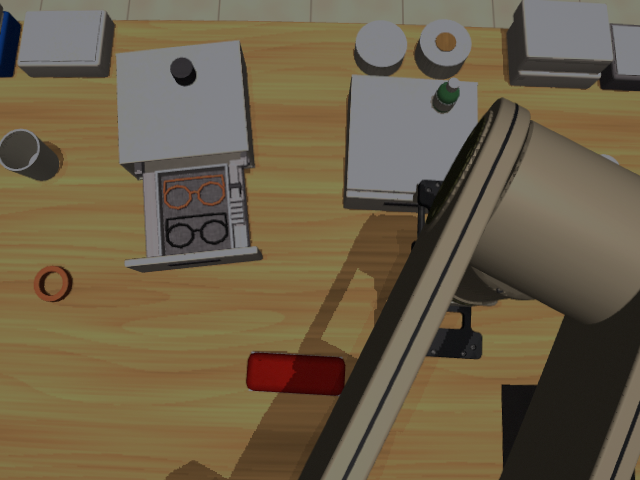

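The top view shows the lens panel flush against the cabinet at row ~200: cabinet plus panel measure 204 mm, against a 193 mm cabinet and a 12 mm panel. The frame drawer is unmoved and the arm is clear.

```bash
python3 -c "
from plant import robot
print(robot.close_job())"
```

```text
the job is handed in; nothing more can be done
None
```

I pressed the lens drawer's release lever and pushed that drawer fully home. The spectacle-frame drawer is still out and unmoved, the arm is clear, and the job was handed in at about 10 s; no verdict came back.

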